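# Take the hand lens from its sloping stand and hold it level over the petri dish

### The arm

A 6-joint arm with a two-finger parallel gripper is mounted at the origin on a cart in front of the work surface, level with it; the furniture and walls round the work are solid. World frame = base frame: x ahead of the robot, y to its left, z up, the work surface at z = 0. Lengths are in m, angles in rad, forces in N, time in s.
With the tool pointing down it reaches from about 0.35 to 0.975 m from the base axis. Payload 4.9 kg.
Tool frame: the origin (TCP) lies on the centre line of the jaws, within the pads' length; the fingertips stand manip.tip_reach ahead of it and the grasp point (between the pads) is the TCP (manip.tip_reach is the distance from the TCP to the fingertips, in m); z points along the fingers, y is the line along which they close (so a half turn about z gives the same grasp; the last joint's range is limited). The gripper opens to 85 mm and grips with 20 to 120 N. Pads are 22 mm wide; open, the fingers measure 114 mm over their backs; the gripper's body (76 mm by 85 mm) begins 54 mm behind the grasp point. The pads swing forward as they close: fully open they stand 13 mm farther back than shut.
Start: joints at [1.12, 0.053, 1.613, -0, 1.476, -0.119], TCP at [0.204, 0.591, 0.228] pointing down, gripper open.
Joint ranges: [-3.01, 3.01], [-1.01, 2.22], [0.06, 2.58], [-1.02, 4.17], [0.09, 2.62], [-3.14, 3.14]. Speed limits (rad/s): [2.57, 2.57, 3.14, 3.14, 3.14, 3.14].

### API

Orientations are given as a unit quaternion [w, x, y, z].
In Python, from plant import manip gives the robot as it stands. The module is installed in compiled form; this text tells all that it offers.
- The arm moves only by the tool move_arm, never from a script. Its argument "rows" is a list of rows, each a list of 7 numbers: the shift along the tool's x, y, z in cm, then the turn, a rotation vector about the tool's x, y, z in degrees, then the opening, from -1 (shut) to 1 (fully open). In form: [[tx, ty, tz, ax, ay, az, jaw], ...]. A call has 1 to 20 rows; each row shifts and turns the commanded pose from where the row before left it, along the tool's axes as they then stand; what a row does not reach is not made up. A row lasts 1/12 s, in which the tool goes at most 41.7 mm and 7.16 degrees, less where a joint would pass 70% of its speed; a pose out of reach is approached as far as the arm can. A call is refused whole if a number of a shift passes 4.17 or a number of a turn 7.16, either way. A call with a gripper value outside its range is refused whole. The fingers move at their own pace and stop on an object; the grip force is fixed at half the most. Time passes only in rows, so rows that do not move let the fingers close. It gives the time, the measured TCP pose, the force, the opening and the grip force at its end, in the units of the state.
- manip.state(): the state, without advancing time (a new reading comes with each control period).
- manip.grab_frame(name): name is "side" or "top" or "wrist"; returns a dict with "img" (480x640x3 uint8, blue, green, red), "mtx" (3x3 intrinsics, pixels), "R" (3x3) and "t" (3): a world point X has camera coordinates R X + t. Camera axes: x right, y down, z forward; pixel columns grow to the right and rows downward; lengths in m; the calibration is good to about 2 mm. A picture is of the moment at which its call begins. There is no depth.
- manip.job_done(): hands the job in; it is judged then, once.
The state is a dict: "time": time; "joint_pos": joint angles; "joint_vel": joint speeds; "joint_efforts": joint torques, N m; "tool_pos": TCP position; "tool_rot": TCP orientation; "contact_force": force on the tool from outside, world axes, zero at the start; "ft_torque": the same for the moment, N m; "gripper_width": opening from 0.0 (shut) to 1.0 (fully open); "grasp_force": force on a finger pad.
Only numpy, scipy, OpenCV 4.12 (cv2) and the standard library are available. Lean on these libraries where they do the work, as an engineer would, in place of code of your own. Each camera call takes 0.05 s, during which the arm holds its last target. There are 200 camera calls.

### The job

Draw the hand lens out of its sloping stand by its handle, turn it until the glass is level, and hold it raised about ten centimetres above the bench with the glass centred over the shallow petri dish (not the larger, deep glass dish). The program finishes while the robot is still holding the lens there, still and clear of everything; do not shift the dishes or the other things on the bench.

Things in the scene. Friction and masses are not known exactly. Their poses are not given: they have to be found in the camera images.
- magnifier: hand lens, 149 mm, 90 g: round glass 60 mm across with rim, black round handle 12.4 mm thick. Origin: middle of the length, on the underside. Own y runs from handle to glass, z is normal to the glass. Glass: y 14 to 74, z 0 to 10 mm. Handle: y -75 to 16 mm, axis at z 7 mm. At the start glass end down in the stand, own y 45 degrees down and away from the robot, z 45 degrees up; the handle is free
- lens_centre (a point): centre of the glass, at (0, 44, 5) mm in the frame of magnifier; axes parallel to those of magnifier
- lens_stand: fixed grey stand on an aluminium plate 115 x 90 x 8 mm. Origin on the bench, x away from the robot, z up. One pocket, inside 67 mm wide (y), 12.5 mm thick, 55 mm deep, walls 4 mm; its open upper end faces the robot. Pocket floor at (35, 0, 13) mm, its axis rises along (-0.707, 0, 0.707): draw the lens 60 mm along it to free it. The handle's axis is 60 to 125 mm above the bench
- petri_dish: loose shallow closed petri dish, 90 mm across, 16 mm high, with a beige medium in it. Origin at the centre of its underside, on the bench
- glass_dish: loose deep open clear glass dish, 126 mm across and 44 mm high, not to be used. Origin at the centre of its underside. It and the petri dish stand between the microscope and the lens stand, one nearer the robot, one farther off; which is where changes
- tweezers: bystander: steel tweezers lying on the bench, 123 x 13 x 6 mm; origin at the centre of the underside
- lens_tissue: bystander: flat white booklet, 75 x 100 x 9 mm; origin at the centre of the underside
- vial_a: bystander: standing screw-cap vial, 22 mm across, 60 mm high; origin at the centre of the underside
- vial_b: bystander: another standing screw-cap vial of the same size; origin at the centre of the underside
- slide_box: bystander: dark flat box, 105 x 172 x 34 mm; origin at the centre of the underside
- microscope_monocular: bystander: fixed beige microscope left of the dishes, 410 mm high, base 100 x 190 mm; its eyepiece leans towards the robot and is the highest point. Origin at the middle of the base. Other fixed tall things to keep the arm clear of: a blue rack on the robot's right beside its cart, and a cup dispenser high on the wall behind the dishes

How it is judged:
By the outcome, as a careful person would: the job done as asked, in the order asked, and still so for the second after the job is handed in, while the arm keeps its last pose, push and grip.
It also fails if it takes over 48 s, if anything falls off the work surface, if the arm or the gripper's body presses on something with over 40 N, if the wrist force passes 120 N, or if a joint passes its speed limit or range.

## Working session

There is one attempt and no reset: what is moved stays moved. The work goes in short steps, Python scripts to look and compute and a tool call to move; the robot and the scene stay as the last step left them, time stands still between calls to the robot, and variables do not carry over. Pictures are saved under pics/ and viewed, at most 10 in all, crops included, and the job is handed in when it is done.

Besides the shell and the picture viewer there is one more tool, called after "Call:" as a command line: name --pt "numbers of a row" for each row, then --argument value for the rest. move_arm: Moves the arm, as the interface text tells. Its arguments: {"type":"object","properties":{"rows":{"type":"array","items":{"type":"array","items":{"type":"number"}}}},"required":["rows"]}

```bash
mkdir -p pics; python3 - <<'E'
from plant import manip
import cv2,numpy as np,pickle
print(manip.state(),manip.tip_reach)
d={}
for n in("side","top"):
    f=manip.grab_frame(n);d[n]=f;cv2.imwrite(f"pics/{n}0.png",f["img"])
    print(n,f["mtx"].tolist(),(-f["R"].T@f["t"]).round(3),f["R"].round(3).tolist())
pickle.dump(d,open("f0.pkl","wb"))
E
```

```text
{'time': 0.0, 'joint_pos': array([ 1.12000971e+00,  5.33868516e-02,  1.61432394e+00,  5.02867230e-05,
        1.47602899e+00, -1.19008348e-01]), 'joint_vel': array([ 0.00070307,  0.00081021, -0.00112335, -0.00147002, -0.00119759,
       -0.0005495 ]), 'joint_efforts': array([ 9.17788602e-04, -3.93696356e+01, -3.70175171e+01, -2.69451175e-05,
        7.23664052e-03,  8.48979852e-06]), 'tool_pos': array([0.20328416, 0.5903298 , 0.22682657]), 'tool_rot': array([-3.25753371e-04,  1.65131602e-01,  9.86270957e-01, -1.02325264e-03]), 'contact_force': array([-0.22856682, -0.49272342, -0.07501277]), 'ft_torque': array([ 0.05387666,  0.04807396, -0.02822344]), 'grasp_force': 0.0, 'gripper_width': 0.9975446903988416} 0.019
side [[526.0379470721837, 0.0, 320.2234201155686], [0.0, 526.0379470721837, 238.20921130342592], [0.0, 0.0, 1.0]] [-0.142 -0.123  0.856] [[0.009, -1.0, -0.017], [-0.72, 0.005, -0.694], [0.694, 0.018, -0.72]]
top [[433.5979212645999, 0.0, 320.3181464674242], [0.0, 433.5979212645999, 237.15662488809534], [0.0, 0.0, 1.0]] [ 0.416 -0.109  1.061] [[-0.013, -1.0, -0.021], [-0.981, 0.017, -0.194], [0.195, 0.018, -0.981]]
```

View pics/side0.png

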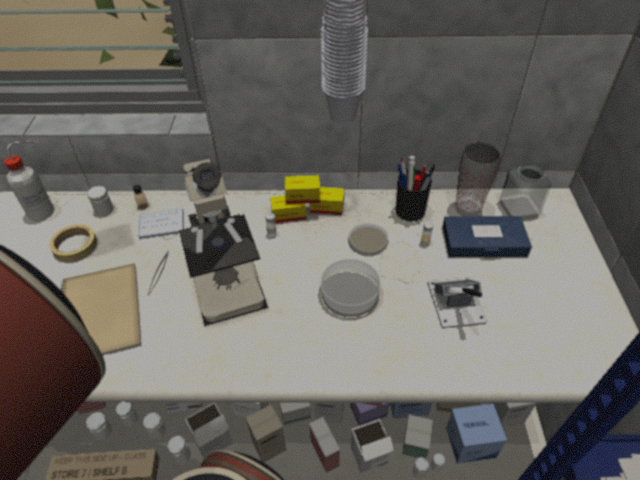

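View pics/top0.png

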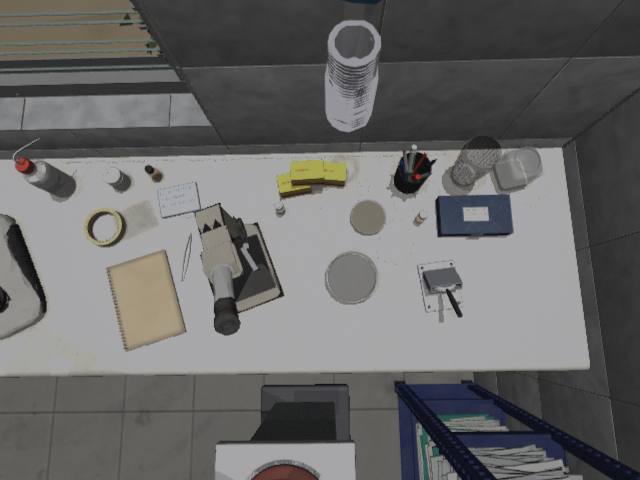

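The petri dish is the far one, at (368,217) top and (369,239) side. The deep dish is nearer. The stand is at (440,287) top, with the black handle running to (461,315). Next I measure by masks and two-view rays.

```bash
cat > h.py <<'E'
import cv2,numpy as np
def ray(f,p):
    d=f["R"].T@np.linalg.inv(f["mtx"])@np.array([p[0],p[1],1.]); return -f["R"].T@f["t"],d/np.linalg.norm(d)
def plane(f,p,z):
    c,d=ray(f,p); return c+d*(z-c[2])/d[2]
def two(f,p,g,q):
    c,d=ray(f,p);e,k=ray(g,q); s=np.linalg.lstsq(np.c_[d,-k],e-c,rcond=None)[0]
    a,b=c+d*s[0],e+k*s[1]; return (a+b)/2,np.linalg.norm(a-b)
def proj(f,X):
    v=f["mtx"]@(f["R"]@np.asarray(X)+f["t"]); return v[:2]/v[2]
E
python3 - <<'E'
from h import *
import pickle
d=pickle.load(open("f0.pkl","rb"));out=[]
E={}
for n,(x0,y0,x1,y1) in dict(top=(410,250,480,330),side=(420,270,500,335)).items():
    im=d[n]["img"][y0:y1,x0:x1]
    m=(im.max(2)<45).astype(np.uint8)
    k,l,s,c=cv2.connectedComponentsWithStats(m)
    for i in range(1,k):
        if s[i,4]>15:
            ys,xs=np.where(l==i);P=np.c_[xs+x0,ys+y0].astype(float);mu=P.mean(0);w=np.linalg.svd(P-mu,full_matrices=False)[2][0];t=(P-mu)@w
            print(n,s[i,4],(mu+w*t.min()).round(1),(mu+w*t.max()).round(1))
    out.append(cv2.resize(im,(400,480),interpolation=cv2.INTER_CUBIC))
cv2.imwrite("pics/c1.png",np.hstack(out))
# petri: beige
for n,(x0,y0,x1,y1) in dict(top=(340,190,396,245),side=(338,215,398,262)).items():
    im=d[n]["img"][y0:y1,x0:x1].astype(int)
    m=((im.max(2)<185)&(im[...,2]-im[...,0]>5)).astype(np.uint8)
    c=max(cv2.findContours(m,0,1)[0],key=cv2.contourArea)
    e=cv2.fitEllipse(c);p=np.array(e[0])+[x0,y0];E[n]=p
    print(n,"petri",p,e[1],plane(d[n],p,0.012))
print(two(d["top"],E["top"],d["side"],E["side"]))
# stand plate corners by rough hand later
E
```

```text
top 21 [423.7 276.1] [429.2 288.9]
top 103 [446.8 289.6] [459.9 316.1]
side 39 [436.2 284.9] [440.3 292.8]
side 89 [480.  291.4] [463.  291.1]
top petri [368.03299332 217.22920036] (31.2727108001709, 33.1697998046875) [ 0.67282204 -0.20830791  0.012     ]
side petri [366.70115471 237.53025246] (54.32069396972656, 66.78861236572266) [ 0.67304636 -0.20513596  0.012     ]
(array([ 0.67265964, -0.20666996,  0.01254174]), np.float64(0.0031589019748231905))
```

View pics/c1.png

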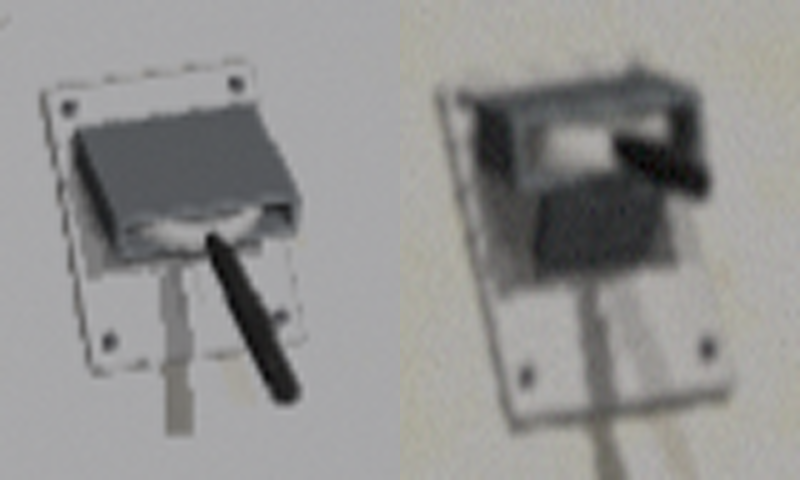

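The crops show the handle in the top view from (446.8,289) to (460,316) and in the side view from (463.6,290) to (481,295). The plate corners are also clear. Now I compute the stand's pose and the handle's 3D line.

```bash
cat > m.py <<'E'
from h import *
import pickle
d=pickle.load(open("f0.pkl","rb"));T,S=d["top"],d["side"]
u=lambda a,b:(410+a/5.714,250+b/6); v=lambda a,b:(420+a/5,270+b/7.385)
A,ea=two(T,u(212,243),S,v(218,150));B,eb=two(T,u(286,392),S,v(300,180))
print("A",A,ea,"B",B,eb,"dir",(A-B)/np.linalg.norm(A-B),np.linalg.norm(A-B))
c=np.array([plane(T,u(*q),.008) for q in[(45,90),(250,66),(303,340),(95,372)]])
print(c.round(4).tolist(),c.mean(0))
e=(c[0]+c[1]-c[2]-c[3]);print("plate yaw",np.degrees(np.arctan2(e[1],e[0])), np.linalg.norm(e)/2,np.linalg.norm(c[0]+c[3]-c[1]-c[2])/2)
s=np.array([plane(S,v(*q),.008) for q in[(38,85),(108,425),(335,385)]]);print(s.round(4).tolist())
E
python3 m.py; python3 - <<'E'
from plant import manip
from h import *
f=manip.grab_frame("wrist");print((-f["R"].T@f["t"]),f["R"].tolist(),f["mtx"][0,0])
E
```

```text
A [ 0.4857913  -0.37790243  0.05952351] 0.00038476884587056057 B [ 0.42880568 -0.38530783  0.1202253 ] 0.00025142489172834095 dir [ 0.68174622  0.08859427 -0.72620462] 0.08358772302527663
[[0.5521, -0.3256, 0.008], [0.5605, -0.413, 0.008], [0.4505, -0.427, 0.008], [0.4391, -0.3399, 0.008]] [ 0.50054839 -0.37638536  0.008     ]
plate yaw 7.25765794968072 0.11235965001529358 0.08781656545647173
[[0.5497, -0.3244, 0.008], [0.4362, -0.3361, 0.008], [0.4485, -0.4251, 0.008]]
[0.13613417 0.61367298 0.37214077] [[0.3261930355416103, 0.9453014647791619, -0.0018011803137421474], [0.9080286314789366, -0.31280046314015103, 0.2786393272203308], [0.26283475413012114, -0.09252573126260578, -0.9603941279889631]] 333.4293433750664
```

Stand yaw is 7.3° and its centre (0.5005, -0.376). The handle end measures 0.120 m high, against about 0.119 from the text, so they agree. The petri dish centre is (0.673, -0.207). Now a quick check on obstacles before swinging.

```bash
python3 - <<'E'
from h import *
import pickle
d=pickle.load(open("f0.pkl","rb"));T,S=d["top"],d["side"]
for n,p,q in [("eyepiece",(227,318),(207,178)),("cups low",(347,126),(344,112)),("cups near rim",(354,40),(345,0)),("rack",(400,385),(545,470)),("glassdish rim",(351,270),(351,283)),("rackpost end",(540,475),(640,350))]: print(n,two(T,p,S,q))
E
```

```text
eyepiece (array([0.42600921, 0.04802409, 0.3889013 ]), np.float64(0.0005507823137426344))
cups low (array([ 0.80257989, -0.15186086,  0.25219571]), np.float64(0.003756805091708239))
cups near rim (array([ 0.84384271, -0.15334775,  0.46321459]), np.float64(0.0004096580578485507))
rack (array([ 0.22142267, -0.37029366, -0.02879472]), np.float64(0.21019275728723075))
glassdish rim (array([ 0.54169554, -0.1642143 ,  0.01387774]), np.float64(0.003514566623994511))
rackpost end (array([ 0.17881101, -0.44547634,  0.33880963]), np.float64(0.041043458347720135))
```

Call:
move_arm --pt "0 0 -4 0 0 0 1" --pt "0 0 -4 0 0 0 1" --pt "0 0 -4 0 0 0 1" --pt "0 0 -4 0 0 0 1" --pt "0 0 -4 0 0 0 1" --pt "0 0 -4 0 0 0 1" --pt "0 -3 -4 0 0 0 1" --pt "0 -3 -4 0 0 0 1" --pt "0 -3 0 0 0 0 1" --pt "0 -3 0 0 0 0 1"

```text
time: 0.98
tool_pos: [0.1675, 0.4862, 0.5377]
tool_rot: [0.001, 0.165, 0.986, 0.002]
contact_force: [0.0, 1.0, -0.4]
gripper_width: 0.998
grasp_force: 0.0
```

Call:
move_arm --pt "-4.0 -0.16 0 0 0 4.5 1" --pt "-4.0 -0.16 0 0 0 4.5 1" --pt "-4.0 -0.16 0 0 0 4.5 1" --pt "-4.0 -0.16 0 0 0 4.5 1" --pt "-4.0 -0.16 0 0 0 4.5 1" --pt "-4.0 -0.16 0 0 0 4.5 1" --pt "-4.0 -0.16 0 0 0 4.5 1" --pt "-4.0 -0.16 0 0 0 4.5 1" --pt "-4.0 -0.16 0 0 0 4.5 1" --pt "-4.0 -0.16 0 0 0 4.5 1" --pt "-4.0 -0.16 0 0 0 4.5 1" --pt "-4.0 -0.16 0 0 0 4.5 1" --pt "-4.0 -0.16 0 0 0 4.5 1" --pt "-4.0 -0.16 0 0 0 4.5 1" --pt "-4.0 -0.16 0 0 0 4.5 1" --pt "-4.0 -0.16 0 0 0 4.5 1" --pt "-4.0 -0.16 0 0 0 4.5 1" --pt "-4.0 -0.16 0 0 0 4.5 1" --pt "-4.0 -0.16 0 0 0 4.5 1" --pt "-4.0 -0.16 0 0 0 4.5 1"

```text
time: 2.65
tool_pos: [0.4828, -0.1634, 0.534]
tool_rot: [-0.0, 0.815, 0.579, -0.0]
contact_force: [0.8, -0.8, -1.0]
gripper_width: 1.001
grasp_force: 0.0
```

```bash
python3 - <<'E'
from plant import manip
import cv2
f=manip.grab_frame("side");cv2.imwrite("pics/side1.png",f["img"]);s=manip.state();print(s["joint_pos"].round(3),s["tool_pos"],s["tool_rot"].round(3))
E
```

```text
[-0.482 -0.215  1.365 -0.005  1.993 -0.137] [ 0.48094782 -0.16918192  0.53351393] [ 0.     0.819  0.574 -0.002]
```

View pics/side1.png

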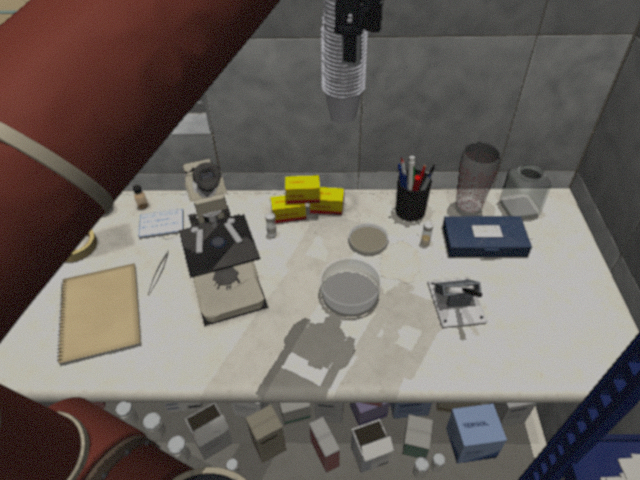

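The arm is clear, the scene is undisturbed, and the handle is still at (470,290). Now I work out rows to a hover above the handle at (0.458, -0.3817).

```bash
cat > p.py <<'E'
from plant import manip
import numpy as np
from scipy.spatial.transform import Rotation as R
def cur():
    s=manip.state();q=s["tool_rot"];return s["tool_pos"],R.from_quat(q[[1,2,3,0]])
def mk(x,z): x=np.array(x,float);z=np.array(z,float);z/=np.linalg.norm(z);x-=z*(x@z);x/=np.linalg.norm(x);return R.from_matrix(np.c_[x,np.cross(z,x),z])
def rows(p,r,P,Q,n):
    w=(r.inv()*Q).as_rotvec()/n; o=[]
    for i in range(n):
        a=r*R.from_rotvec(w*i); o.append(np.r_[a.inv().apply((P-p)/n)*100,np.degrees(w)].round(2).tolist())
    for k in o: print(k)
E
python3 - <<'E'
from p import *
p,r=cur();y=np.radians(7.3)
rows(p,r,np.array([.458,-.3817,.23]),mk([np.cos(y),np.sin(y),0],[0,0,-1]),12)
E
```

```text
[-1.72, 0.43, 2.54, 0.0, 0.02, 5.23]
[-1.67, 0.58, 2.54, 0.0, 0.02, 5.23]
[-1.61, 0.73, 2.53, 0.0, 0.02, 5.23]
[-1.54, 0.88, 2.53, 0.0, 0.02, 5.23]
[-1.46, 1.02, 2.53, 0.0, 0.02, 5.23]
[-1.36, 1.14, 2.53, 0.0, 0.02, 5.23]
[-1.25, 1.26, 2.53, 0.0, 0.02, 5.23]
[-1.13, 1.37, 2.53, 0.0, 0.02, 5.23]
[-1.0, 1.47, 2.53, 0.0, 0.02, 5.23]
[-0.86, 1.56, 2.53, 0.0, 0.02, 5.23]
[-0.72, 1.63, 2.53, 0.0, 0.02, 5.23]
[-0.57, 1.69, 2.53, 0.0, 0.02, 5.23]
```

Call:
move_arm --pt "-1.7 0.4 2.5 0 0 5.2 1" --pt "-1.7 0.6 2.5 0 0 5.2 1" --pt "-1.6 0.7 2.5 0 0 5.2 1" --pt "-1.5 0.9 2.5 0 0 5.2 1" --pt "-1.5 1.0 2.5 0 0 5.2 1" --pt "-1.4 1.1 2.5 0 0 5.2 1" --pt "-1.2 1.3 2.5 0 0 5.2 1" --pt "-1.1 1.4 2.5 0 0 5.2 1" --pt "-1.0 1.5 2.5 0 0 5.2 1" --pt "-0.9 1.6 2.5 0 0 5.2 1" --pt "-0.7 1.6 2.5 0 0 5.2 1" --pt "-0.6 1.7 2.5 0 0 5.2 1" --pt "0 0 0 0 0 0 1" --pt "0 0 0 0 0 0 1"

```text
time: 3.87
tool_pos: [0.4639, -0.3736, 0.2323]
tool_rot: [-0.002, 0.997, 0.075, -0.002]
contact_force: [-0.1, 0.4, 1.0]
gripper_width: 0.997
grasp_force: 0.0
```

```bash
python3 - <<'E'
from p import *
from h import *
import cv2
f=manip.grab_frame("wrist");p,r=cur();print(p,manip.state()["joint_pos"].round(2));y=np.radians(7.3)
for X in [(.4288,-.3853,.1202),(.4858,-.3779,.0595),(.458,-.3817,.0915)]: print(proj(f,X).round(1))
cv2.imwrite("pics/w1.png",f["img"])
rows(p,r,np.array([.458,-.3817,.0915]),mk([np.cos(y),np.sin(y),0],[0,0,-1]),6)
E
```

```text
[ 0.46488126 -0.37386218  0.23462923] [-0.8  -0.02  1.67  0.    1.49  0.62]
[325.9 276.5]
[326.3 196.2]
[326.4 233.3]
[-0.13, 0.11, 2.39, -0.01, 0.0, 0.23]
[-0.13, 0.11, 2.39, -0.01, 0.0, 0.23]
[-0.13, 0.11, 2.39, -0.01, 0.0, 0.23]
[-0.13, 0.11, 2.39, -0.01, 0.0, 0.23]
[-0.13, 0.11, 2.39, -0.01, 0.0, 0.23]
[-0.13, 0.11, 2.39, -0.01, 0.0, 0.23]
```

View pics/w1.png

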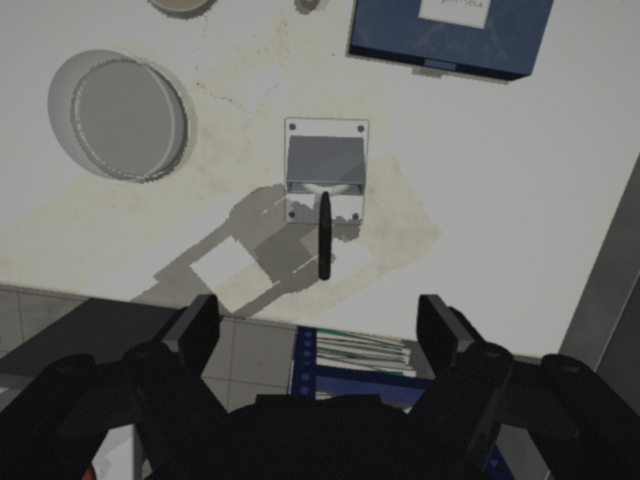

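The wrist view shows the handle from (325,192) to (325,278), and my 3D points project to (326,196) and (326,276), so they agree. Descend and close.

Call:
move_arm --pt "-0.1 0.1 2.4 0 0 0.2 1" --pt "-0.1 0.1 2.4 0 0 0.2 1" --pt "-0.1 0.1 2.4 0 0 0.2 1" --pt "-0.1 0.1 2.4 0 0 0.2 1" --pt "-0.2 0.2 2.4 0 0 0.2 1" --pt "-0.2 0.1 2.3 0 0 0.2 1" --pt "0 0 0 0 0 0 1" --pt "0 0 0 0 0 0 1" --pt "0 0 0 0 0 0 1" --pt "0 0 0 0 0 0 1"

```text
time: 4.75
tool_pos: [0.4596, -0.3834, 0.0951]
tool_rot: [0.002, 0.998, 0.065, 0.002]
contact_force: [-0.7, -0.8, 0.2]
gripper_width: 1.002
grasp_force: 0.0
```

```bash
python3 - <<'E'
from p import *
p,r=cur();print(p,manip.state()["contact_force"]);y=np.radians(7.3)
rows(p,r,np.array([.458,-.3817,.0915]),mk([np.cos(y),np.sin(y),0],[0,0,-1]),1)
E
```

```text
[ 0.45962023 -0.38343875  0.09513999] [-0.69471883 -0.75350945  0.18103539]
[-0.14, -0.19, 0.36, 0.24, -0.18, 0.14]
```

Call:
move_arm --pt "-0.1 -0.1 0.3 0 0 0 1" --pt "0 0 0 0 0 0 0.2" --pt "0 0 0 0 0 0 -0.3" --pt "0 0 0 0 0 0 -0.5" --pt "0 0 0 0 0 0 -0.6" --pt "0 0 0 0 0 0 -1" --pt "0 0 0 0 0 0 -1" --pt "0 0 0 0 0 0 -1" --pt "0 0 0 0 0 0 -1" --pt "0 0 0 0 0 0 -1" --pt "0 0 0 0 0 0 -1" --pt "0 0 0 0 0 0 -1"

```text
time: 5.75
tool_pos: [0.4568, -0.3814, 0.0889]
tool_rot: [-0.0, 0.998, 0.064, -0.0]
contact_force: [-1.2, 1.6, 1.8]
gripper_width: 0.115
grasp_force: 58.5
```

```bash
python3 - <<'E'
from p import *
s=manip.state();p,r=cur();print(p,s["contact_force"],s["ft_torque"],s["gripper_width"],s["grasp_force"])
y=np.radians(7.3);d=np.array([-.707*np.cos(y),-.707*np.sin(y),.707])
print(r.inv().apply(d), r.as_matrix().round(3).tolist())
E
```

```text
[ 0.45676258 -0.38142257  0.08885588] [-1.23237574  1.62216187  1.83072203] [0.13947869 0.11801383 0.06435143] 0.1153228613640192 58.545854687690735
[-0.7071008  -0.00116592 -0.70689822] [[0.992, 0.129, -0.0], [0.129, -0.992, 0.0], [-0.0, -0.0, -1.0]]
```

Call:
move_arm --pt "-0.3 0 -0.3 0 0 0 -1" --pt "-0.5 0 -0.5 0 0 0 -1" --pt "-0.5 0 -0.5 0 0 0 -1" --pt "-0.5 0 -0.5 0 0 0 -1" --pt "0 0 0 0 0 0 -1"

```text
time: 6.17
tool_pos: [0.4384, -0.3846, 0.1083]
tool_rot: [0.001, 0.998, 0.064, 0.0]
contact_force: [0.3, -0.1, -0.4]
gripper_width: 0.114
grasp_force: 58.8
```

Low forces, so I keep drawing along the axis.

Call:
move_arm --pt "-0.6 0 -0.6 0 0 0 -1" --pt "-0.6 0 -0.6 0 0 0 -1" --pt "-0.6 0 -0.6 0 0 0 -1" --pt "-0.6 0 -0.6 0 0 0 -1" --pt "-0.6 0 -0.6 0 0 0 -1" --pt "-0.6 0 -0.6 0 0 0 -1" --pt "0 0 -2 0 0 0 -1" --pt "0 0 -3 0 0 0 -1" --pt "0 0 -3 0 0 0 -1" --pt "0 0 -3 0 0 0 -1" --pt "0 0 -3 0 0 0 -1" --pt "0 0 0 0 0 0 -1" --pt "0 0 0 0 0 0 -1" --pt "0 0 0 0 0 0 -1"

```text
time: 7.33
tool_pos: [0.4027, -0.3882, 0.2821]
tool_rot: [-0.0, 0.998, 0.064, -0.0]
contact_force: [-0.3, 0.1, -1.9]
gripper_width: 0.113
grasp_force: 58.8
```

```bash
python3 - <<'E'
from p import *
import cv2
o=[]
for n in("top","side"):
    f=manip.grab_frame(n);o.append(cv2.resize(f["img"],(400,300)))
cv2.imwrite("pics/b.png",np.hstack(o))
s=manip.state();print(s["tool_pos"],s["joint_pos"].round(2),s["gripper_width"],s["grasp_force"])
E
```

```text
[ 0.40248968 -0.38766844  0.28051969] [-0.9  -0.13  1.7  -0.    1.57  0.54] 0.11372078755046965 58.81932199001312
```

View pics/b.png

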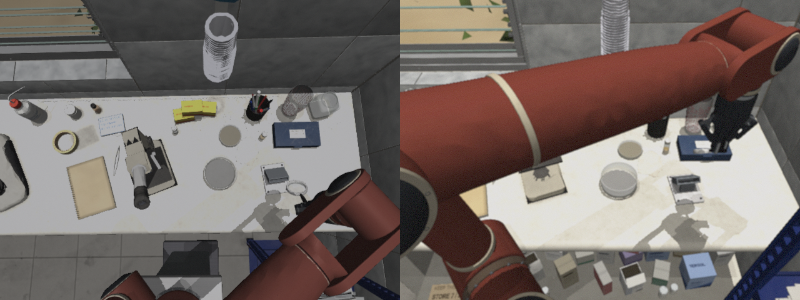

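The lens is out and held; in the top view it shows at (297,187) in half scale. Now tilt 45° and carry it to a hover over the petri dish.

```bash
python3 - <<'E'
from p import *
p,r=cur();y=np.radians(7.3);c,s=np.cos(y),np.sin(y)
rows(p,r,np.array([.594,-.217,.24]),mk([c,s,1],[c,s,-1]),14)
E
```

```text
[1.51, -1.03, 0.29, -0.01, 3.22, 0.0]
[1.5, -1.03, 0.37, -0.01, 3.22, 0.0]
[1.47, -1.03, 0.46, -0.01, 3.22, 0.0]
[1.44, -1.03, 0.54, -0.01, 3.22, 0.0]
[1.41, -1.03, 0.62, -0.01, 3.22, 0.0]
[1.37, -1.03, 0.7, -0.01, 3.22, 0.0]
[1.33, -1.03, 0.77, -0.01, 3.22, 0.0]
[1.29, -1.03, 0.85, -0.01, 3.22, 0.0]
[1.24, -1.03, 0.92, -0.01, 3.22, 0.0]
[1.18, -1.03, 0.99, -0.01, 3.22, 0.0]
[1.13, -1.03, 1.05, -0.01, 3.22, 0.0]
[1.07, -1.03, 1.11, -0.01, 3.22, 0.0]
[1.0, -1.03, 1.17, -0.01, 3.22, 0.0]
[0.93, -1.04, 1.22, -0.01, 3.22, 0.0]
```

Call:
move_arm --pt "1.5 -1.0 0.3 0 3.2 0 -1" --pt "1.5 -1.0 0.4 0 3.2 0 -1" --pt "1.5 -1.0 0.5 0 3.2 0 -1" --pt "1.4 -1.0 0.5 0 3.2 0 -1" --pt "1.4 -1.0 0.6 0 3.2 0 -1" --pt "1.4 -1.0 0.7 0 3.2 0 -1" --pt "1.3 -1.1 0.8 0 3.2 0 -1" --pt "1.3 -1.1 0.9 0 3.2 0 -1" --pt "1.2 -1.1 0.9 0 3.2 0 -1" --pt "1.2 -1.0 1.0 0 3.2 0 -1" --pt "1.1 -1.0 1.0 0 3.2 0 -1" --pt "1.1 -1.0 1.1 0 3.2 0 -1" --pt "1.0 -1.0 1.2 0 3.2 0 -1" --pt "0.9 -1.0 1.2 0 3.4 0 -1" --pt "0 0 0 0 0 0 -1" --pt "0 0 0 0 0 0 -1" --pt "0 0 0 0 0 0 -1"

```text
time: 8.85
tool_pos: [0.5937, -0.2197, 0.2404]
tool_rot: [-0.025, 0.922, 0.059, 0.381]
contact_force: [0.3, 0.1, -0.2]
gripper_width: 0.112
grasp_force: 58.9
```

```bash
python3 - <<'E'
from p import *
from h import *
import cv2,pickle
f={n:manip.grab_frame(n) for n in("top","side","wrist")};pickle.dump(f,open("f1.pkl","wb"))
p,r=cur();h=r.apply([.707,0,.707]);L=p+.079*h;print(p,h,L)
for n in f: print(n,proj(f[n],L))
def crop(n,X,w):
    u,v=proj(f[n],X).astype(int);u=min(max(u,w),640-w);v=min(max(v,w),480-w);print(n,u-w,v-w);return cv2.resize(f[n]["img"][v-w:v+w,u-w:u+w],(400,400))
cv2.imwrite("pics/e.png",np.hstack([crop("top",L,60),cv2.resize(f["wrist"]["img"],(400,400))]))
cv2.imwrite("pics/side3.png",f["side"]["img"])
E
```

```text
[ 0.59421074 -0.2203414   0.24197916] [9.91640370e-01 1.27856584e-01 2.65470417e-04] [ 0.67255032 -0.21024073  0.24200013]
top [379.17916944 189.30437225]
side [375.05087721 154.04641735]
wrist [317.79216306 167.35388489]
top 319 129
```

View pics/e.png

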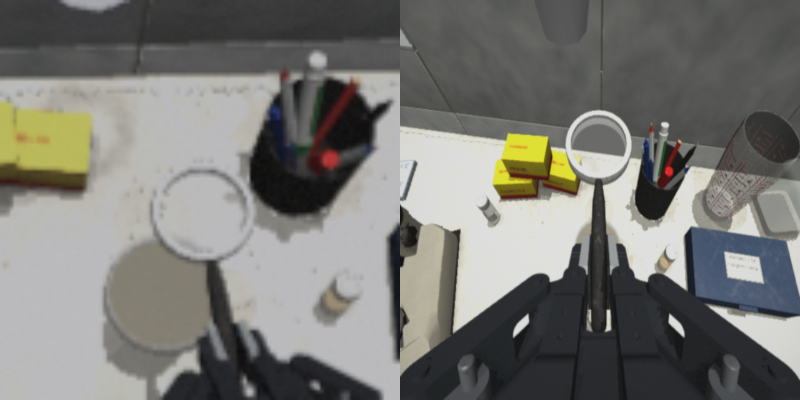

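View pics/side3.png

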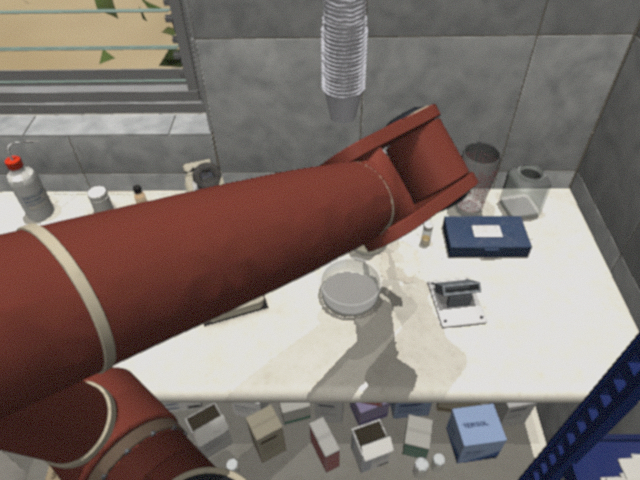

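Top view: rim centre at about (379.6,193.2), predicted (379.2,189.3). Wrist view: (318,175), predicted (318,167). So the lens sits a few mm nearer the robot, or droops. The side camera is blocked by the arm. I'll magnify the rim in both views to triangulate its far and near edges.

```bash
python3 - <<'E'
import cv2,numpy as np,pickle
f=pickle.load(open("f1.pkl","rb"))
a=cv2.resize(f["top"]["img"][170:220,355:405],(400,400),interpolation=cv2.INTER_CUBIC)
b=cv2.resize(f["wrist"]["img"][115:239,256:380],(400,400),interpolation=cv2.INTER_CUBIC)
cv2.imwrite("pics/g.png",np.hstack([a,b]))
E
```

```text
(no output)
```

View pics/g.png

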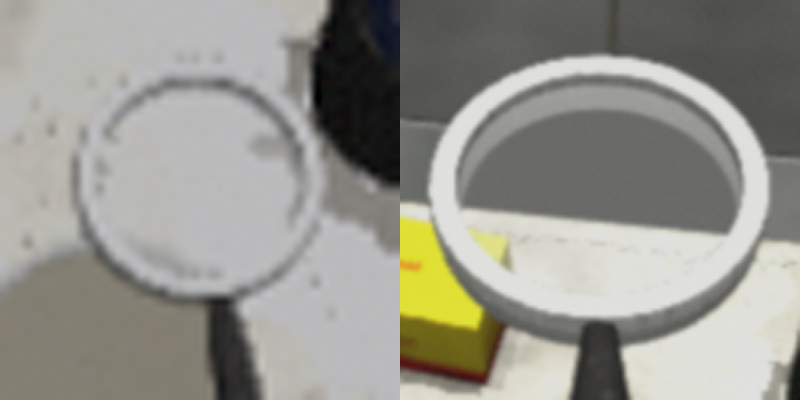

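```bash
python3 - <<'E'
from h import *
import pickle
f=pickle.load(open("f1.pkl","rb"));W,T=f["wrist"],f["top"]
w=lambda a,b:(256+(a-400)/3.226-.35,115+b/3.226-.35); t=lambda a,b:(355+a/8-.45,170+b/8-.45)
# own coords of top-face outer rim, about lens_centre: x right(lens x), y, z
for D,pts in((60,[(430,187),(769,187),(599,56),(600,318)]),):
    o=np.array([[-1,0,0],[1,0,0],[0,1,0],[0,-1,0]],float)*D/2000
    ok,rv,tv,e=cv2.solvePnPGeneric(o,np.array([w(*p) for p in pts]),W["mtx"],None,flags=cv2.SOLVEPNP_IPPE)
    for a,b,c in zip(rv,tv,e):
        Rw=W["R"].T@cv2.Rodrigues(a)[0];X=W["R"].T@(b[:,0]-W["t"]);print(X.round(4),"y",Rw[:,1].round(3),"n",Rw[:,2].round(3),c)
A=two(W,w(599,56),T,t(190,75));B=two(W,w(600,345),T,t(215,298));C=two(W,w(599.5,183),T,t(198,182))
print("far top",A,"near bottom",B,"ctr",C)
E
```

```text
[ 0.6661 -0.2109  0.2463] y [ 0.991  0.131 -0.009] n [ 0.009 -0.001  1.   ] [1.11520358]
[ 0.664  -0.2112  0.2452] y [0.155 0.024 0.988] n [-0.98  -0.123  0.157] [1.806077]
far top (array([ 0.69022611, -0.20786562,  0.25263483]), np.float64(0.0003782862615719608)) near bottom (array([ 0.6388654 , -0.21425233,  0.23558962]), np.float64(0.0005314640710833235)) ctr (array([ 0.66541188, -0.21032945,  0.24635412]), np.float64(0.0013713046804491374))
```

PnP on the rim shows the glass level to about 0.5°, with its centre at (0.666, -0.211, 0.241). Triangulation gives (0.665, -0.210), which agrees. Shift about 7 mm ahead and 4 mm left, and lower by 14.1 cm.

Call:
move_arm --pt "0.5 -0.3 0.5 0 0 0 -1" --pt "-1.0 0 1.0 0 0 0 -1" --pt "-1.2 0 1.2 0 0 0 -1" --pt "-1.2 0 1.2 0 0 0 -1" --pt "-1.2 0 1.2 0 0 0 -1" --pt "-1.2 0 1.2 0 0 0 -1" --pt "-1.2 0 1.2 0 0 0 -1" --pt "-1.2 0 1.2 0 0 0 -1" --pt "-1.0 0 1.0 0 0 0 -1" --pt "-0.5 0 0.5 0 0 0 -1" --pt "-0.3 0 0.3 0 0 0 -1" --pt "0 0 0 0 0 0 -1" --pt "0 0 0 0 0 0 -1" --pt "0 0 0 0 0 0 -1" --pt "0 0 0 0 0 0 -1" --pt "0 0 0 0 0 0 -1" --pt "0 0 0 0 0 0 -1"

```text
time: 10.42
tool_pos: [0.601, -0.2158, 0.1004]
tool_rot: [-0.024, 0.922, 0.06, 0.382]
contact_force: [-0.5, 0.2, -0.9]
gripper_width: 0.111
grasp_force: 58.9
```

```bash
python3 - <<'E'
from p import *
from h import *
import cv2,pickle
f={n:manip.grab_frame(n) for n in("top","side","wrist")};pickle.dump(f,open("f2.pkl","wb"))
s=manip.state();p,r=cur();h=r.apply([.707,0,.707]);L=p+.072*h;print(p,h,L,s["contact_force"],s["joint_vel"].round(3))
D=np.array([.6727,-.2067,.012])
print([proj(f[n],X).round(1).tolist() for n in("top","wrist") for X in(L,D)])
a=cv2.resize(f["top"]["img"][180:240,340:400],(400,400),interpolation=cv2.INTER_CUBIC)
b=cv2.resize(f["wrist"]["img"][90:290,220:420],(400,400),interpolation=cv2.INTER_CUBIC)
cv2.imwrite("pics/k.png",np.hstack([a,b]))
E
```

```text
[ 0.60082355 -0.21562519  0.0999197 ] [9.91543406e-01 1.28606320e-01 2.96195886e-04] [ 0.67221468 -0.20636554  0.09994103] [ 0.99817325  0.67266215 -1.03975321] [-0.001  0.003  0.    -0.     0.002  0.   ]
[[370.5, 208.3], [367.4, 217.3], [317.6, 177.2], [318.0, 246.7]]
```

View pics/k.png

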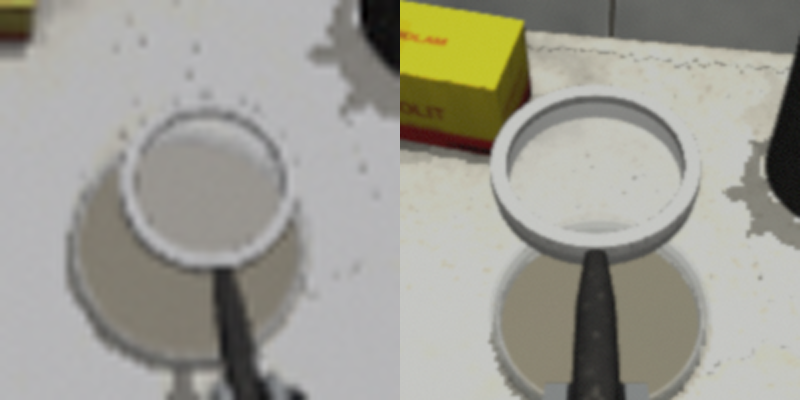

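The rim centre is at (371,208) in the top view and (318,177) in the wrist view. These match the projections of a point over the dish centre at z = 0.10 to within about 1 px. The dish is where it was, and the arm is still. Hand in.

```bash
python3 -c "
from plant import manip
print(manip.job_done())"
```

```text
the job is handed in; nothing more can be done
None
```

I handed the job in with the lens held still and level (about 0.5° by the last tilt measurement), its glass about 10 cm above the bench and within about 2 mm of the petri dish's centre. Nothing else on the bench appeared to move, and it took about 10.5 s of robot time.

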